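Load the round blank into its die and swing the hold-down over it

TASK

Slide the loose round blank across the deck of the loading bed until it drops flat into the round die cavity; do not lift it off the bed, and keep your push under 20 N so that the soft blank is not marked. Then swing the hold-down arm by its upright handle until its pad stands over the seated blank. Leave the square blank, the wrench and the jar alone.

Things in the scene. Friction and masses are not known exactly. Their poses are not given: they have to be found in the camera images.
- bed: fixed grey loading bed, 340 mm (its x, away from the robot) by 370 mm (its y), flat deck 40 mm above the table. Origin on the table under its middle. The blank starts on the bare near deck (x -170 to -35 mm); behind it two steel die inserts, flush with the deck, are centred at x = +40, y = +100 and -100 mm; which is left and which right varies.
- blank: plain aluminium round blank (disc), 88 mm diameter, 8 mm thick, about 0.14 kg, loose on the near part of the deck. Too wide for the gripper. Origin at the centre of its underside, z up.
- die_round: fixed steel insert, 150 x 150 mm, top flush with the deck, with a round cavity 94 mm wide, 6 mm deep, black floor. Axes as the bed's; origin at its underside's centre, 12 mm above the table. Two dowels (10 mm diameter, 12 mm above the deck) at x +38.7, y +-32.5 mm from the cavity's centre: a blank pushed in +x against both is centred within about 2 mm and drops in.
- round_seat (a point): centre of the floor of the round cavity, 34 mm above the table, 6 mm below the deck. A seated blank has its origin here (within the 3 mm play) and stands 2 mm proud of the deck.
- die_square: the other fixed insert, same size, with a square cavity 78 mm wide, 6 mm deep, black floor, and two dowels at its far edge (x +42.5, y +-25 mm from its middle, 12 mm above the deck). Not used now: the round blank cannot enter it. Origin as for die_round.
- hold_down (a joint): turn of the hold-down arm, rad, counter-clockwise from above positive, -0.84 to 0.84, stays where left. At 0 it points to the bed's -x between the dies; at +0.84 its pad is over the insert on the bed's -y side, at -0.84 over the one on the +y side (end stops). Starts between -0.2 and 0.2. Flat arm 24 mm wide, 16 to 26 mm above the deck, over the dowels.
- pivot (a point): on the arm's pivot axis, 5 mm above the deck, at x = +130 mm, y = 0 of the bed.
- pad (a point): centre of the underside of the arm's round pad (36 mm diameter), 134.5 mm from the pivot axis, 5 mm above the deck: clears a seated blank by 3 mm, but strikes one that is not seated.
- handle (a point): middle of the arm's upright black handle, 16 mm diameter, straight above the pad; the handle reaches from 26 to 62 mm above the deck, this point is 46 mm above the deck.
- square_blank: bystander: plain aluminium square plate 74 x 74 x 8 mm lying loose on the table beside the bed. Origin at the centre of its underside.
- wrench: bystander: loose steel wrench lying on the table.
- jar: bystander: loose amber jar, 64 mm diameter, 75 mm tall, on the table.

How it is judged (in metres and radians):
On the way, in this order (a step that is already met when the one before it is completed fails the run):
1. the round blank lies flat on the floor of the round cavity: within 4 mm of its centre, within 2.5 mm of its floor and tilted less than 0.04 rad (horizontal distance between blank and round_seat below 0.004 m and z of blank in the frame of round_seat below 0.0025 m and angle between blank's own z axis and vertical below 0.04 rad), for 0.2 s.
2. the hold-down arm's pad is over the blank, its centre within 10 mm of the round cavity's centre (horizontal distance between pad and round_seat below 0.01 m), for 0.2 s.
At the end, for the whole second after the job is handed in: The round blank lies still and flat in the round cavity (within 4 mm of its centre, underside within 2.5 mm of the cavity floor, tilted less than 0.04 rad), and the hold-down pad's centre stands within 10 mm (seen from above) of the cavity's centre (all of step 1 and linear speed of blank below 0.02 m/s and horizontal distance between pad and round_seat below 0.01 m); the robot touches nothing.
It fails at once if the robot presses or pushes the blank with more than 20 N (contact force between any of the fingers, the arm and blank above 20 N).
It fails at once if the blank is lifted off the bed (its underside's centre more than 20 mm above the deck) (z of blank in the frame of round_seat above 0.026 m).
It fails at once if the square blank, the wrench or the jar is moved by more than 20 mm (distance of any of square_blank, wrench, jar from where it was at the start of the episode above 0.02 m).
It also fails if it takes over 69 s, if anything falls off the work surface, if the arm or the gripper's body presses on something with over 40 N, if the wrist force passes 120 N, or if a joint passes its speed limit or range.

ROBOT

A 6-joint arm with a two-finger parallel gripper is mounted at the origin on the work surface. World frame = base frame: x ahead of the robot, y to its left, z up, the work surface at z = 0. Lengths are in mm, angles in rad, forces in N, time in s.
With the tool pointing down it reaches from about 325 to 750 mm from the base axis. Payload 7.6 kg.
Tool frame: the origin (TCP) lies at the very end of the fingers, on their centre line; the grasp point (between the pads) lies robot.grip_point_offset behind it (robot.grip_point_offset is the distance from the TCP to the grasp point, in mm); z points along the fingers, y is the line along which they close (so a half turn about z gives the same grasp; the last joint's range is limited). The gripper opens to 85 mm and grips with 20 to 120 N. Pads are 22 mm wide; open, the fingers measure 114 mm over their backs; the gripper's body (76 mm by 85 mm) begins 54 mm behind the grasp point. The pads swing forward as they close: fully open they stand 13 mm farther back than shut.
Start: joints at [1.267, 0.052, 1.401, -0, 1.689, -0.07], TCP at [121.612, 510.741, 231.323] pointing down, gripper open.
Joint ranges: [-2.9, 2.9], [-0.91, 2.17], [0.12, 2.37], [-1.06, 4.2], [0.26, 2.73], [-2.93, 2.93]. Speed limits (rad/s): [2.57, 2.57, 3.01, 3.14, 3.14, 3.14].

INTERFACE

Orientations are given as a rotation vector (axis times angle).
In Python, from rig import robot, camera, camera_params, spotter gives the robot as it stands.
- The arm moves only by the tool send_rows, never from a script. Its argument "moves" is a list of rows, each an object with "angular": the turn, a rotation vector about the tool's x, y, z in units of pi/4 rad (1.0 is pi/4 rad), a list of three; "offset": the shift along the tool's x, y, z in units of 0.025 m (1.0 is 0.025 m), a list of three; "jaw": the opening, from 0 (shut) to 1 (fully open). A call has exactly 10 rows; each row shifts and turns the commanded pose from where the row before left it, along the tool's axes as they then stand; what a row does not reach is not made up. A row lasts 1/12 s, in which the tool goes at most 41.7 mm and 7.16 degrees, less where a joint would pass 70% of its speed; a pose out of reach is approached as far as the arm can. A call with a number of a shift or a turn outside -1 to 1 is refused whole. A call with a gripper value outside its range is refused whole. The fingers move at their own pace and stop on an object; "grip_force" is the grip in N (left out, the last holds). Time passes only in rows, so rows that do not move let the fingers close, or fill a call up. It gives the time, the measured TCP pose, the force, the opening and the grip force at its end, in the units of the state.
- robot.sense(): the state, without advancing time (a new reading comes with each control period).
- camera(name): name is "scene" or "side" or "wrist"; returns the picture (480x640x3 uint8, red, green, blue); there is no depth.
- camera_params(name): a dict with "fx", "fy", "cx", "cy" (pixels), "k1" (the pictures are not rectified: a ray, as slopes to the right and down, at radius r is drawn at 1 + k1 r^2 times it, then the intrinsics apply), "view" (4x4, takes a point from world to camera coordinates). Camera axes: x right, y up, looking along -z (the intrinsics and any distortion apply to the point x, -y, -z); pixel columns grow to the right and rows downward; lengths in mm; the calibration is good to about 2 mm. A picture is of the moment at which its call begins: read the wrist's pose just before it. camera_params takes no time and is no camera call; for the wrist camera it gives the pose at the moment of the call.
- robot.finish_job(): hands the job in; it is judged then, once.
Trained networks look in the newest picture that a camera, given by its name, has taken for a name from the list of things; names that differ only in an ending like _2 or _b are one class to them, and where a whole thing is asked for, a point or a joint stands for the part that bears it (a point fixed in the world has none). Each returns a list of dicts, best first, with "confidence" (0 to 1); they miss things now and then, are a little off and sometimes report something else, mostly with a low value. They report only what shows in the picture. A call takes as long as a camera call.
- spotter.spot_in(camera, label): "position" ([column, row] in pixels, amid what is visible of it).
- spotter.pinpoint(camera, label): "position" ([column, row] in pixels: a listed point, or the origin of a listed thing).
The state is a dict: "clock": time; "qpos": joint angles; "joint_vel": joint speeds; "joint_efforts": joint torques, N m; "position": TCP position; "ee_rot": TCP orientation; "wrist_force": force on the tool from outside, world axes, zero at the start; "wrist_torque": the same for the moment, N m; "width": finger opening in mm; "grip_force": force on a finger pad.
Only numpy, scipy, OpenCV 4.12 (cv2) and the standard library are available. Lean on these libraries where they do the work, as an engineer would, in place of code of your own. Each camera call takes 0.05 s, during which the arm holds its last target. There are 200 camera calls.

## Working session

There is one attempt and no reset: what is moved stays moved. The work goes in short steps, Python scripts to look and compute and a tool call to move; the robot and the scene stay as the last step left them, time stands still between calls to the robot, and variables do not carry over. Pictures are saved under pics/ and viewed, at most 13 in all, crops included, and the job is handed in when it is done.

Besides the shell and the picture viewer there is one more tool, called after "Emit:" as name([rows], argument=value, ...), one row to a line, values as JSON. send_rows: Moves the arm, as the interface text tells. Its arguments: {"type":"object","properties":{"moves":{"type":"array","items":{"type":"object","properties":{"angular":{"type":"array","items":{"type":"number"}},"offset":{"type":"array","items":{"type":"number"}},"jaw":{"type":"number"}}}},"grip_force":{"type":"number"}},"required":["moves"]}

```bash
ls; mkdir -p pics
cat > h.py <<'E'
import numpy as np, cv2
from scipy.optimize import least_squares
from scipy.spatial.transform import Rotation as R
from rig import robot, camera, camera_params, spotter
def ray(p,uv):
    a=np.array([(uv[0]-p["cx"])/p["fx"],(uv[1]-p["cy"])/p["fy"]])
    s=a.copy()
    for _ in range(20): s=a/(1+p["k1"]*(s@s))
    V=np.array(p["view"]); d=V[:3,:3].T@np.array([s[0],-s[1],-1]); o=-V[:3,:3].T@V[:3,3]
    return o,d/np.linalg.norm(d)
def atz(p,uv,z):
    o,d=ray(p,uv); return o+d*(z-o[2])/d[2]
def tri(obs):
    A=np.zeros((3,3));b=np.zeros(3)
    for p,uv in obs:
        o,d=ray(p,uv);M=np.eye(3)-np.outer(d,d);A+=M;b+=M@o
    x=np.linalg.solve(A,b)
    return x,[np.linalg.norm(np.cross(x-ray(p,uv)[0],ray(p,uv)[1])) for p,uv in obs]
def proj(p,X):
    V=np.array(p["view"]);c=V[:3,:3]@X+V[:3,3];s=np.array([c[0],-c[1]])/-c[2];s=s*(1+p["k1"]*(s@s))
    return np.array([p["fx"]*s[0]+p["cx"],p["fy"]*s[1]+p["cy"]])
def shot(cam,name=None):
    p=camera_params(cam);im=camera(cam)
    if name: cv2.imwrite("pics/"+name+".png",im[:,:,::-1])
    return p,im
E
python3 - <<'E'
from h import *
np.set_printoptions(precision=1,suppress=True)
s=robot.sense();print(s["clock"],s["position"],s["ee_rot"],robot.grip_point_offset)
P={c:shot(c,c+"0")[0] for c in("scene","side","wrist")}
for l in ["blank","die_round","round_seat","die_square","pivot","pad","handle","bed","square_blank","wrench","jar"]:
    best=[]
    for c in P:
        r=spotter.pinpoint(c,l)[:2]
        print(l,c,[(np.round(q["position"],1).tolist(),round(q["confidence"],2)) for q in r])
        if r and r[0]["confidence"]>.4: best.append((P[c],r[0]["position"]))
    if len(best)>1: x,e=tri(best);print("   ",x,np.array(e))
E
python3 - <<'E'
import cv2,numpy as np
cv2.imwrite("pics/m0.png",cv2.resize(np.hstack([cv2.imread(f"pics/{c}0.png") for c in("scene","side")]),(800,300)))
E
```

```text
pics
0.0 [121.5 510.4 230.5] [-0.4 -3.1  0. ] 18.700000000000003
blank scene [([310.8, 246.9], 0.84)]
blank side [([315.5, 266.1], 0.63), ([387.4, 255.2], 0.6)]
blank wrist []
    [458.4 -28.   35.6] [10. 10.]
die_round scene [([293.7, 317.8], 0.95), ([349.7, 277.0], 0.4)]
die_round side [([389.0, 262.6], 0.66)]
die_round wrist []
    [ 618.6 -173.3    7.8] [3.2 3.2]
round_seat scene [([291.3, 318.3], 0.6)]
round_seat side [([385.5, 254.9], 0.61)]
round_seat wrist []
    [ 620.4 -172.1   26.9] [8.7 8.7]
die_square scene [([345.9, 277.5], 0.97)]
die_square side [([323.2, 246.2], 0.76)]
die_square wrist []
    [579.2  26.8   1.2] [0.2 0.2]
pivot scene [([343.9, 317.4], 0.65)]
pivot side []
pivot wrist []
pad scene [([312.8, 284.5], 0.7)]
pad side [([350.5, 253.1], 0.83), ([315.2, 263.2], 0.24)]
pad wrist []
    [565.5 -78.9  31.6] [1.8 1.8]
handle scene [([314.2, 273.4], 0.87), ([311.8, 283.9], 0.69)]
handle side [([348.9, 236.7], 0.65)]
handle wrist []
    [564.5 -73.4  86.8] [1.8 1.8]
bed scene [([316.7, 288.7], 0.63)]
bed side [([348.6, 260.2], 0.77)]
bed wrist []
    [568.7 -68.9   0.7] [3.3 3.3]
square_blank scene [([432.5, 216.5], 0.93), ([314.5, 272.6], 0.35)]
square_blank side [([228.2, 217.7], 0.59), ([347.0, 252.4], 0.33)]
square_blank wrist []
    [531.7 382.1  -4.7] [5.7 5.7]
wrench scene [([195.8, 327.9], 0.91)]
wrench side [([448.0, 322.4], 0.59)]
wrench wrist []
    [ 503.8 -419.9    1.9] [2.2 2.2]
jar scene [([391.5, 176.5], 0.74)]
jar side [([185.2, 247.9], 0.93)]
jar wrist [([256.3, 378.4], 0.7)]
    [332.6 366.1   1. ] [4.9 5.9 3.6]
```

View pics/scene0.png

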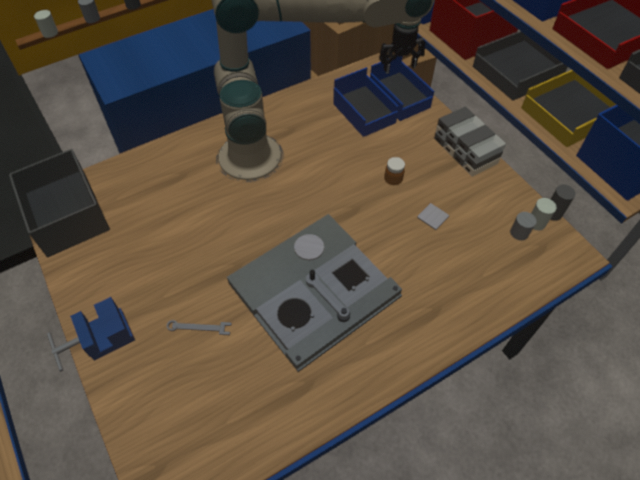

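View pics/side0.png

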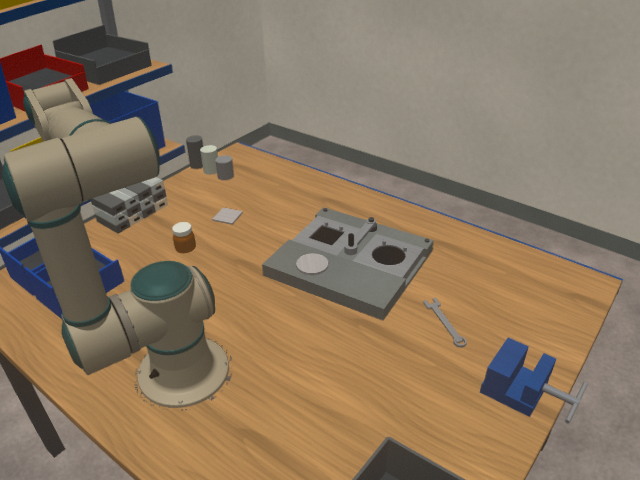

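The scene picture shows the blank at (310,247), the round cavity at (294,314), the square cavity at (351,274) and the handle at (312,274). The side picture shows the blank at (312,263) and the round cavity at (388,255). The network's side "blank" detection at (315,266) agrees with this.

Run:
```python
from h import *
np.set_printoptions(precision=3,suppress=True)
s=robot.sense();M=R.from_rotvec(s["ee_rot"]).as_matrix();print(M)
p=camera_params("wrist");V=np.array(p["view"]);o=-V[:3,:3].T@V[:3,3]
print("cam origin in tool",M.T@(o-s["position"]),"look",M.T@(-V[2,:3]),"right",M.T@V[0,:3],p["fx"],p["cx"],p["k1"])
P={c:shot(c)[0] for c in("scene","side")}
print("blank",atz(P["scene"],[310.8,246.9],40),atz(P["side"],[315.5,266.1],40))
t=np.array([480,-70,330.])
print("d tool /25",M.T@(t-s["position"])/25)
```

```text
[[-0.973  0.232 -0.   ]
 [ 0.232  0.973  0.   ]
 [ 0.     0.    -1.   ]]
cam origin in tool [  83.251   -0.668 -142.316] look [-0.321 -0.002  0.947] right [-0.001  1.     0.002] 338.30244918803214 320.04890982416714 -0.05822876350783831
blank [455.933 -19.422  40.   ] [452.259 -43.657  40.   ]
d tool /25 [-19.327 -19.277  -3.949]
```

Emit:
send_rows([
  {"offset":[-0.97,-0.96,-0.2],"angular":[0,0,0],"jaw":1},
  {"offset":[-0.97,-0.96,-0.2],"angular":[0,0,0],"jaw":1},
  {"offset":[-0.97,-0.96,-0.2],"angular":[0,0,0],"jaw":1},
  {"offset":[-0.97,-0.96,-0.2],"angular":[0,0,0],"jaw":1},
  {"offset":[-0.97,-0.96,-0.2],"angular":[0,0,0],"jaw":1},
  {"offset":[-0.97,-0.96,-0.2],"angular":[0,0,0],"jaw":1},
  {"offset":[-0.97,-0.96,-0.2],"angular":[0,0,0],"jaw":1},
  {"offset":[-0.97,-0.96,-0.2],"angular":[0,0,0],"jaw":1},
  {"offset":[-0.97,-0.96,-0.2],"angular":[0,0,0],"jaw":1},
  {"offset":[-0.97,-0.96,-0.2],"angular":[0,0,0],"jaw":1},
])

```text
clock: 2.73
position: [302.3, 219.6, 281.8]
ee_rot: [0.366, 3.119, 0.001]
wrist_force: [1.4, 1.0, 0.8]
width: 85.6
grip_force: 0.0
```

Emit:
send_rows([
  {"offset":[-0.97,-0.96,-0.2],"angular":[0,0,0],"jaw":0.6},
  {"offset":[-0.97,-0.96,-0.2],"angular":[0,0,0],"jaw":0.6},
  {"offset":[-0.97,-0.96,-0.2],"angular":[0,0,0],"jaw":0.6},
  {"offset":[-0.97,-0.96,-0.2],"angular":[0,0,0],"jaw":0.6},
  {"offset":[-0.97,-0.96,-0.2],"angular":[0,0,0],"jaw":0.6},
  {"offset":[-0.97,-0.96,-0.2],"angular":[0,0,0],"jaw":0.6},
  {"offset":[-0.97,-0.96,-0.2],"angular":[0,0,0],"jaw":0.6},
  {"offset":[-0.97,-0.96,-0.2],"angular":[0,0,0],"jaw":0.6},
  {"offset":[-0.97,-0.96,-0.2],"angular":[0,0,0],"jaw":0.6},
  {"offset":[-0.7,-0.7,-0.2],"angular":[0,0,0],"jaw":0.6},
])

```text
clock: 3.57
position: [478.0, -63.1, 331.2]
ee_rot: [-0.369, -3.12, 0.0]
wrist_force: [-0.4, 0.3, -0.2]
width: 51.1
grip_force: 0.0
```

Run:
```python
from h import *
np.set_printoptions(precision=1,suppress=True)
s=robot.sense();print(s["clock"],s["position"],s["qpos"],s["width"])
p,im=shot("wrist","w1")
Z=dict(blank=40,die_round=12,round_seat=34,die_square=12,pivot=45,pad=45,handle=86,bed=0)
for l in Z:
    r=spotter.pinpoint("wrist",l)[:2]
    for q in r: print(l,np.array(q["position"]),round(q["confidence"],2),atz(p,q["position"],Z[l]))
```

```text
3.5667 [478.  -63.1 331.2] [-0.2 -0.1  1.3 -0.   1.9 -1.5] 51.11283787714253
blank [341.6 169.2] 0.62 [453.  -30.6  40. ]
die_round [271.5 296.1] 0.9 [ 618.5 -174.9   12. ]
round_seat [269.5 303.6] 0.91 [ 619.1 -175.    34. ]
die_square [398.6 252.8] 0.66 [593.8  25.6  12. ]
pivot [354.7 337. ] 0.74 [697.1 -64.3  45. ]
pad [321.9 256.9] 0.85 [561.1 -82.1  45. ]
pad [321.2 270.5] 0.7 [580.5 -87.7  45. ]
handle [323.2 270.3] 0.73 [563.2 -81.   86. ]
bed [323.6 247.9] 0.77 [565.  -80.2   0. ]
```

View pics/w1.png

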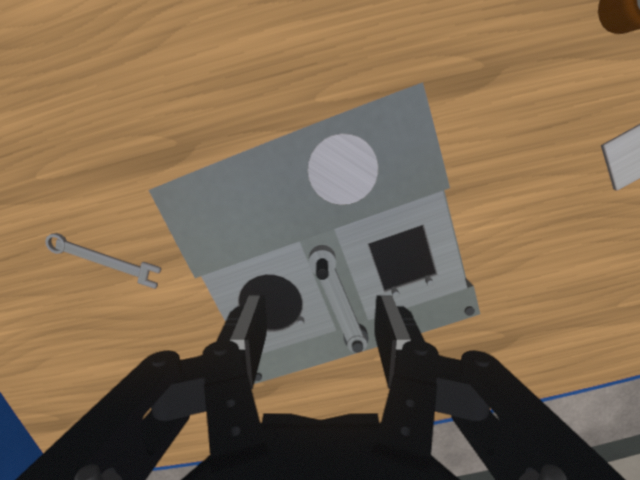

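The wrist view shows the near deck corners at (151,190) and (423,85), the seam at (195,277) to (448,187), the blank at (343,169), the round cavity at (270,302), the pad and handle at (322,262), and the pivot at (357,346). The round die is on the bed's -y side. Next I fit the bed pose.

Run:
```python
from h import *
np.set_printoptions(precision=1,suppress=True)
im=cv2.imread("pics/w1.png");p=camera_params("wrist")
g=cv2.cvtColor(im,cv2.COLOR_BGR2GRAY)
# blank: bright low-sat region
m=((g>140)&(np.ptp(im.astype(int),axis=2)<25)).astype(np.uint8); m[:,:290]=0;m[:,400:]=0;m[220:]=0
c=max(cv2.findContours(m,0,1)[0],key=cv2.contourArea);e=cv2.fitEllipse(c);print("blank ell",np.array(e[0]),e[1],g[169,343],g[150,250])
pb=np.array([atz(p,q[0]+0.0,47) for q in c.astype(float)]);(x,y),r=cv2.minEnclosingCircle(pb[:,:2].astype(np.float32));print("blank world",x,y,"rad",r)
b=atz(p,e[0],47);print(b)
# bed fit
pts=[((-170,-185,40),(151,190)),((-170,185,40),(423,85)),((-35,-185,40),(195,277)),((-35,185,40),(448,187))]
def W(v,q): 
    cc,ss=np.cos(v[2]),np.sin(v[2]);return np.array([v[0]+cc*q[0]-ss*q[1],v[1]+ss*q[0]+cc*q[1],q[2]+v[3]])
f=lambda v:np.concatenate([proj(p,W(v,q))-u for q,u in pts])
s=least_squares(f,[565,-80,.2,0]);v=s.x;print("bed",v[:2],"yaw %.3f dz %.1f"%(v[2],v[3]),s.fun)
v0=v.copy()
for n,q in dict(seat=(40,-100,40),sq=(40,100,40),pivot=(130,0,45),).items(): print(n,W(v,q),proj(p,W(v,q)))
d=b[:2]-v[:2];cc,ss=np.cos(v[2]),np.sin(v[2]);print("blank in bed",cc*d[0]+ss*d[1],-ss*d[0]+cc*d[1])
# scene/side check of blank
```

```text
blank ell [342.6 168.7] (68.43917083740234, 69.783447265625) 164 113
blank world 452.0245056152344 -26.497573852539062 rad 43.69181823730469
[450.9 -26.2  47. ]
bed [565.9 -74.7] yaw 0.119 dz -5.6 [-0.4 -0.6 -1.1 -0.9  1.  -0.1  0.7  1.6]
seat [ 617.5 -169.2   34.4] [270.6 302.7]
sq [593.8  29.4  34.4] [402.2 259.1]
pivot [695.  -59.3  39.4] [354.8 333.8]
blank in bed -108.491700191065 61.763471549399526
```

Emit:
send_rows([
  {"offset":[0,0,0.72],"angular":[0,0,0.155],"jaw":0.6},
  {"offset":[0,0,0.72],"angular":[0,0,0.155],"jaw":0.6},
  {"offset":[0,0,0.72],"angular":[0,0,0.155],"jaw":0.6},
  {"offset":[0,0,0.72],"angular":[0,0,0.155],"jaw":0.6},
  {"offset":[0,0,0.72],"angular":[0,0,0.155],"jaw":0.6},
  {"offset":[0,0,0.72],"angular":[0,0,0.155],"jaw":0.6},
  {"offset":[0,0,0.72],"angular":[0,0,0.155],"jaw":0.6},
  {"offset":[0,0,0.72],"angular":[0,0,0.155],"jaw":0.6},
  {"offset":[0,0,0.72],"angular":[0,0,0.155],"jaw":0.6},
  {"offset":[0,0,0.72],"angular":[0,0,0.155],"jaw":0.6},
])

```text
clock: 4.85
position: [476.9, -60.0, 150.6]
ee_rot: [2.09, 2.345, 0.001]
wrist_force: [0.5, -0.2, -0.2]
width: 51.3
grip_force: 0.0
```

Emit:
send_rows([
  {"offset":[0.52,-0.11,0],"angular":[0,0,0],"jaw":0.6},
  {"offset":[0.52,-0.11,0],"angular":[0,0,0],"jaw":0.6},
  {"offset":[0.52,-0.11,0.3],"angular":[0,0,0],"jaw":0.6},
  {"offset":[0.52,-0.11,0.4],"angular":[0,0,0],"jaw":0.6},
  {"offset":[0.52,-0.11,0.5],"angular":[0,0,0],"jaw":0.6},
  {"offset":[0.52,-0.11,0.5],"angular":[0,0,0],"jaw":0.6},
  {"offset":[0.52,-0.11,0.5],"angular":[0,0,0],"jaw":0.6},
  {"offset":[0.52,-0.11,0.5],"angular":[0,0,0],"jaw":0.6},
  {"offset":[0,0,0.5],"angular":[0,0,0],"jaw":0.6},
  {"offset":[0,0,0],"angular":[0,0,0],"jaw":0.6},
])

```text
clock: 5.68
position: [441.7, 41.7, 70.7]
ee_rot: [-2.077, -2.355, 0.001]
wrist_force: [-1.3, 0.1, -0.5]
width: 51.0
grip_force: 0.0
```

Run:
```python
from h import *
np.set_printoptions(precision=2,suppress=True)
s=robot.sense();print(s["clock"],s["position"],s["ee_rot"],s["width"],s["wrist_force"])
p,im=shot("wrist","w2")
r=spotter.pinpoint("wrist","blank")[:2]
for q in r: print(np.array(q["position"]),q["confidence"],atz(p,q["position"],40))
for l in("round_seat","pad","handle","pivot"):
  for q in spotter.pinpoint("wrist",l)[:1]: print(l,np.array(q["position"]),q["confidence"])
```

```text
5.6833 [441.72  41.72  70.7 ] [-2.08 -2.36  0.  ] 51.039982639276204 [-1.3   0.09 -0.52]
[326.9 382.5] 0.74 [454.05 -29.64  40.  ]
pad [467.  457.8] 0.79
```

View pics/w2.png

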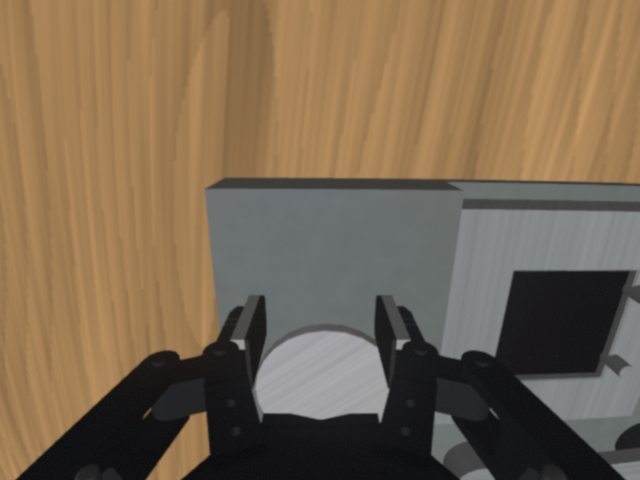

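The deck edge is horizontal in the image, so the yaw is right. The blank sits between and ahead of the fingers at (327,385). Next I lower the fingers and feel for the deck.

Emit:
send_rows([
  {"offset":[0,0.1,0.4],"angular":[0,0,0],"jaw":0.6},
  {"offset":[0,0,0.4],"angular":[0,0,0],"jaw":0.6},
  {"offset":[0,0,0.2],"angular":[0,0,0],"jaw":0.6},
  {"offset":[0,0,0.08],"angular":[0,0,0],"jaw":0.6},
  {"offset":[0,0,0.04],"angular":[0,0,0],"jaw":0.6},
  {"offset":[0,0,0.04],"angular":[0,0,0],"jaw":0.6},
  {"offset":[0,0,0],"angular":[0,0,0],"jaw":0.6},
  {"offset":[0,0,0],"angular":[0,0,0],"jaw":0.6},
  {"offset":[0,0,0],"angular":[0,0,0],"jaw":0.6},
  {"offset":[0,0,0],"angular":[0,0,0],"jaw":0.6},
])

```text
clock: 6.82
position: [445.6, 40.3, 42.6]
ee_rot: [2.084, 2.35, 0.001]
wrist_force: [0.1, 0.6, 0.4]
width: 51.2
grip_force: 0.0
```

Emit:
send_rows([
  {"offset":[0,0,0.04],"angular":[0,0,0],"jaw":0.6},
  {"offset":[0,0,0],"angular":[0,0,0],"jaw":0.6},
  {"offset":[0,0,0.04],"angular":[0,0,0],"jaw":0.6},
  {"offset":[0,0,0],"angular":[0,0,0],"jaw":0.6},
  {"offset":[0,0,0],"angular":[0,0,0],"jaw":0.6},
  {"offset":[0,0,0],"angular":[0,0,0],"jaw":0.6},
  {"offset":[0,0,0],"angular":[0,0,0],"jaw":0.6},
  {"offset":[0,0,0],"angular":[0,0,0],"jaw":0.6},
  {"offset":[0,0,0],"angular":[0,0,0],"jaw":0.6},
  {"offset":[0,0,0],"angular":[0,0,0],"jaw":0.6},
])

```text
clock: 7.65
position: [445.4, 40.3, 40.3]
ee_rot: [2.085, 2.35, 0.0]
wrist_force: [-0.6, 0.2, 0.3]
width: 51.5
grip_force: 0.0
```

Emit:
send_rows([
  {"offset":[0,0,0.04],"angular":[0,0,0],"jaw":0.6},
  {"offset":[0,0,0],"angular":[0,0,0],"jaw":0.6},
  {"offset":[0,0,0.04],"angular":[0,0,0],"jaw":0.6},
  {"offset":[0,0,0],"angular":[0,0,0],"jaw":0.6},
  {"offset":[0,0,0],"angular":[0,0,0],"jaw":0.6},
  {"offset":[0,0,0],"angular":[0,0,0],"jaw":0.6},
  {"offset":[0,0,0],"angular":[0,0,0],"jaw":0.6},
  {"offset":[0,0,0],"angular":[0,0,0],"jaw":0.6},
  {"offset":[0,0,0],"angular":[0,0,0],"jaw":0.6},
  {"offset":[0,0,0],"angular":[0,0,0],"jaw":0.6},
])

```text
clock: 8.48
position: [445.4, 40.3, 38.3]
ee_rot: [2.085, 2.35, 0.0]
wrist_force: [1.0, -0.1, -0.0]
width: 51.4
grip_force: 0.0
```

Emit:
send_rows([
  {"offset":[0,0,0.04],"angular":[0,0,0],"jaw":0.6},
  {"offset":[0,0,0],"angular":[0,0,0],"jaw":0.6},
  {"offset":[0,0,0.02],"angular":[0,0,0],"jaw":0.6},
  {"offset":[0,0,0],"angular":[0,0,0],"jaw":0.6},
  {"offset":[0,0,0],"angular":[0,0,0],"jaw":0.6},
  {"offset":[0,0,0],"angular":[0,0,0],"jaw":0.6},
  {"offset":[0,0,0],"angular":[0,0,0],"jaw":0.6},
  {"offset":[0,0,0],"angular":[0,0,0],"jaw":0.6},
  {"offset":[0,0,0],"angular":[0,0,0],"jaw":0.6},
  {"offset":[0,0,0],"angular":[0,0,0],"jaw":0.6},
])

```text
clock: 9.32
position: [445.4, 40.3, 36.8]
ee_rot: [-2.085, -2.35, -0.0]
wrist_force: [0.0, -0.3, 0.3]
width: 51.3
grip_force: 0.0
```

Emit:
send_rows([
  {"offset":[0,0,0.04],"angular":[0,0,0],"jaw":0.6},
  {"offset":[0,0,0],"angular":[0,0,0],"jaw":0.6},
  {"offset":[0,0,0.02],"angular":[0,0,0],"jaw":0.6},
  {"offset":[0,0,0],"angular":[0,0,0],"jaw":0.6},
  {"offset":[0,0,0],"angular":[0,0,0],"jaw":0.6},
  {"offset":[0,0,0],"angular":[0,0,0],"jaw":0.6},
  {"offset":[0,0,0],"angular":[0,0,0],"jaw":0.6},
  {"offset":[0,0,0],"angular":[0,0,0],"jaw":0.6},
  {"offset":[0,0,0],"angular":[0,0,0],"jaw":0.6},
  {"offset":[0,0,0],"angular":[0,0,0],"jaw":0.6},
])

```text
clock: 10.15
position: [445.5, 40.3, 36.7]
ee_rot: [-2.085, -2.35, 0.0]
wrist_force: [-7.3, 0.8, 13.3]
width: 51.2
grip_force: 6.6
```

Run:
```python
from h import *
s=robot.sense();print(s["clock"],s["position"],s["wrist_force"])
```

```text
10.15 [445.48010216  40.28440023  36.70121301] [-7.32708142  0.84387551 13.34775168]
```

Emit:
send_rows([
  {"offset":[0,0,-0.19],"angular":[0,0,0],"jaw":0.6},
  {"offset":[-0.2,0,0],"angular":[0,0,0],"jaw":0.6},
  {"offset":[-0.2,0,0],"angular":[0,0,0],"jaw":0.6},
  {"offset":[-0.1,0,0],"angular":[0,0,0],"jaw":0.6},
  {"offset":[-0.1,0,0],"angular":[0,0,0],"jaw":0.6},
  {"offset":[-0.1,0,0],"angular":[0,0,0],"jaw":0.6},
  {"offset":[-0.1,0,0],"angular":[0,0,0],"jaw":0.6},
  {"offset":[-0.1,0,0],"angular":[0,0,0],"jaw":0.6},
  {"offset":[-0.1,0,0],"angular":[0,0,0],"jaw":0.6},
  {"offset":[-0.1,0,0],"angular":[0,0,0],"jaw":0.6},
])

```text
clock: 10.98
position: [448.7, 12.8, 40.0]
ee_rot: [-2.084, -2.35, -0.0]
wrist_force: [0.1, 0.3, -0.2]
width: 51.4
grip_force: 0.2
```

Run:
```python
from h import *
s=robot.sense();print(s["position"],s["wrist_force"])
p,im=shot("wrist","w3")
for q in spotter.pinpoint("wrist","blank")[:1]: print(q,atz(p,q["position"],40))
```

```text
[448.66350311  12.79843624  39.99664655] [ 0.09358268  0.3180239  -0.18870748]
{'position': [322.0, 388.4], 'confidence': 0.59} [454.59425283 -35.66773781  40.        ]
```

View pics/w3.png

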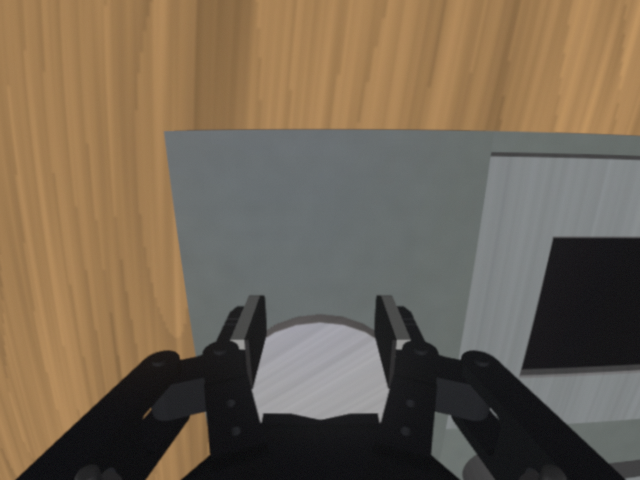

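The blank is centred in the finger cradle at (322,388), symmetric between the tips. I push on along the bed's -y.

Emit:
send_rows([
  {"offset":[-0.1,0,0],"angular":[0,0,0],"jaw":0.6},
  {"offset":[-0.15,0,0],"angular":[0,0,0],"jaw":0.6},
  {"offset":[-0.2,0,0],"angular":[0,0,0],"jaw":0.6},
  {"offset":[-0.25,0,0],"angular":[0,0,0],"jaw":0.6},
  {"offset":[-0.3,0,0],"angular":[0,0,0],"jaw":0.6},
  {"offset":[-0.3,0,0],"angular":[0,0,0],"jaw":0.6},
  {"offset":[-0.3,0,0],"angular":[0,0,0],"jaw":0.6},
  {"offset":[-0.3,0,0],"angular":[0,0,0],"jaw":0.6},
  {"offset":[-0.3,0,0],"angular":[0,0,0],"jaw":0.6},
  {"offset":[-0.3,0,0],"angular":[0,0,0],"jaw":0.6},
])

```text
clock: 11.92
position: [456.2, -50.0, 40.0]
ee_rot: [-2.085, -2.35, -0.0]
wrist_force: [-0.0, 0.6, -0.7]
width: 51.2
grip_force: 0.2
```

Emit:
send_rows([
  {"offset":[-0.3,0,0],"angular":[0,0,0],"jaw":0.6},
  {"offset":[-0.3,0,0],"angular":[0,0,0],"jaw":0.6},
  {"offset":[-0.3,0,0],"angular":[0,0,0],"jaw":0.6},
  {"offset":[-0.3,0,0],"angular":[0,0,0],"jaw":0.6},
  {"offset":[-0.3,0,0],"angular":[0,0,0],"jaw":0.6},
  {"offset":[-0.3,0,0],"angular":[0,0,0],"jaw":0.6},
  {"offset":[-0.3,0,0],"angular":[0,0,0],"jaw":0.6},
  {"offset":[-0.3,0,0],"angular":[0,0,0],"jaw":0.6},
  {"offset":[-0.25,0,0],"angular":[0,0,0],"jaw":0.6},
  {"offset":[-0.25,0,0],"angular":[0,0,0],"jaw":0.6},
])

```text
clock: 12.75
position: [464.9, -121.8, 40.0]
ee_rot: [-2.085, -2.35, -0.0]
wrist_force: [-0.7, 1.0, 0.2]
width: 51.5
grip_force: 0.3
```

Emit:
send_rows([
  {"offset":[-0.2,0,0],"angular":[0,0,0],"jaw":0.6},
  {"offset":[-0.2,0,0],"angular":[0,0,0],"jaw":0.6},
  {"offset":[-0.15,0,0],"angular":[0,0,0],"jaw":0.6},
  {"offset":[-0.15,0,0],"angular":[0,0,0],"jaw":0.6},
  {"offset":[-0.1,0,0],"angular":[0,0,0],"jaw":0.6},
  {"offset":[-0.06,0,0],"angular":[0,0,0],"jaw":0.6},
  {"offset":[0,0,0],"angular":[0,0,0],"jaw":0.6},
  {"offset":[0.4,0,0],"angular":[0,0,0],"jaw":0.6},
  {"offset":[0.4,0,-0.5],"angular":[0,0,0],"jaw":0.6},
  {"offset":[0.4,0,-0.8],"angular":[0,0,0],"jaw":0.6},
])

```text
clock: 13.58
position: [462.1, -111.2, 70.7]
ee_rot: [-2.082, -2.347, 0.003]
wrist_force: [-0.7, -0.5, -0.7]
width: 51.3
grip_force: 0.0
```

Run:
```python
from h import *
np.set_printoptions(precision=2,suppress=True)
s=robot.sense();print(s["clock"],s["position"],s["wrist_force"])
P={}
for c in("scene","side","wrist"):
  P[c]=shot(c)[0]
  for q in spotter.pinpoint(c,"blank")[:2]: print(c,np.array(q["position"]),q["confidence"],atz(P[c],q["position"],40))
```

```text
13.5833 [ 462.07 -111.18   70.74] [-0.71 -0.52 -0.66]
scene [263.1 274.7] 0.69 [ 468.43 -184.98   40.  ]
scene [310.5 285.2] 0.5 [567.45 -86.15  40.  ]
side [366.1 282.2] 0.63 [ 476.15 -192.52   40.  ]
wrist [319.7 390.3] 0.76 [ 472.5 -192.4   40. ]
```

Emit:
send_rows([
  {"offset":[0,0,-0.8],"angular":[0,0,-0.15],"jaw":0.6},
  {"offset":[0,0,-0.8],"angular":[0,0,-0.15],"jaw":0.6},
  {"offset":[0,0,-0.8],"angular":[0,0,-0.15],"jaw":0.6},
  {"offset":[0,0,-0.8],"angular":[0,0,-0.15],"jaw":0.6},
  {"offset":[0,0,-0.8],"angular":[0,0,-0.15],"jaw":0.6},
  {"offset":[0,0,-0.8],"angular":[0,0,-0.15],"jaw":0.6},
  {"offset":[0,0,-0.8],"angular":[0,0,-0.15],"jaw":0.6},
  {"offset":[0,0,-0.8],"angular":[0,0,-0.15],"jaw":0.6},
  {"offset":[0,0,0],"angular":[0,0,-0.15],"jaw":0.6},
  {"offset":[0,0,0],"angular":[0,0,-0.15],"jaw":0.6},
])

```text
clock: 14.72
position: [464.1, -113.1, 232.9]
ee_rot: [0.419, 3.112, -0.0]
wrist_force: [0.1, -0.5, -0.6]
width: 50.8
grip_force: 0.0
```

Emit:
send_rows([
  {"offset":[0,0,0],"angular":[0,0,-0.15],"jaw":0.6},
  {"offset":[0,0,0],"angular":[0,0,-0.15],"jaw":0.6},
  {"offset":[0,0,0],"angular":[0,0,-0.15],"jaw":0.6},
  {"offset":[0,0,0],"angular":[0,0,-0.05],"jaw":0.6},
  {"offset":[0,-0.5,0],"angular":[0,0,0],"jaw":0.6},
  {"offset":[0,-0.5,0],"angular":[0,0,0],"jaw":0.6},
  {"offset":[0,-0.5,0],"angular":[0,0,0],"jaw":0.6},
  {"offset":[0,-0.5,0],"angular":[0,0,0],"jaw":0.6},
  {"offset":[0,-0.5,0],"angular":[0,0,0],"jaw":0.6},
  {"offset":[0,0,0],"angular":[0,0,0],"jaw":0.6},
])

```text
clock: 15.55
position: [471.2, -177.3, 232.1]
ee_rot: [0.183, -3.136, 0.0]
wrist_force: [-0.6, -0.2, -0.4]
width: 51.1
grip_force: 0.0
```

Run:
```python
from h import *
np.set_printoptions(precision=2,suppress=True)
s=robot.sense();print(s["clock"],s["position"],s["ee_rot"])
p,im=shot("wrist","w4")
Z=dict(blank=40,round_seat=34,die_round=12,pivot=45,pad=45,handle=86)
for c in Z:
  for q in spotter.pinpoint("wrist",c)[:2]: print(c,np.array(q["position"]),q["confidence"],atz(p,q["position"],Z[c]))
```

```text
15.55 [ 471.15 -177.26  232.11] [ 0.18 -3.14  0.  ]
blank [308.5 213.1] 0.78 [ 472.68 -189.9    40.  ]
round_seat [308.2 336.9] 0.94 [ 623.53 -174.65   34.  ]
die_round [308.3 322.4] 0.65 [ 617.7  -175.88   12.  ]
pivot [391.3 398.7] 0.74 [694.74 -63.08  45.  ]
pivot [308.6 333.9] 0.58 [ 611.87 -175.02   45.  ]
pad [395.6 303.5] 0.85 [561.97 -83.87  45.  ]
handle [403.7 320.6] 0.94 [558.25 -85.12  86.  ]
```

View pics/w4.png

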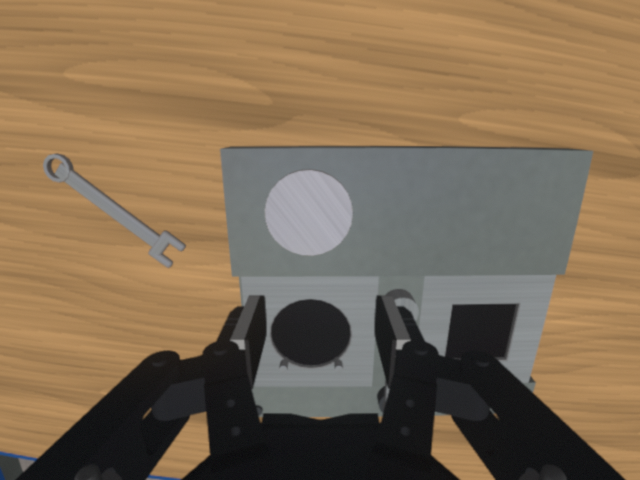

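The bed is square to the image. The blank is at (309,213), the cavity at (311,333), and the dowels at (283,365) and (337,364).

Run:
```python
from h import *
np.set_printoptions(precision=2,suppress=True)
im=cv2.imread("pics/w4.png").astype(int);p=camera_params("wrist");g=im.max(2)
s=robot.sense();M=R.from_rotvec(s["ee_rot"]).as_matrix();print("yaw",np.arctan2(M[1,0],M[0,0]))
def circ(m,z,n):
    c=max(cv2.findContours(m.astype(np.uint8),0,1)[0],key=cv2.contourArea)[:,0].astype(float)
    w=np.array([atz(p,q,z)[:2] for q in c])
    f=least_squares(lambda v:np.hypot(*(w-v[:2]).T)-v[2],[*w.mean(0),45],loss="soft_l1");print(n,f.x,np.abs(f.fun).mean(),"ext",w.min(0),w.max(0));return f.x
m=np.zeros(g.shape,bool);m[290:372,266:356]=1
r=circ((g<45)&m,40,"cavity@40");r=circ((g<45)&m,34,"cavity@34")
m[:]=0;m[150:272,240:375]=1
b=circ((g>140)&m,48,"blank")
# edges of front deck for yaw
for u in [(223,150),(590,152),(233,275),(567,273)]: print(u,atz(p,u,40))
print("rel tool(25): blank",M.T@(np.r_[b[:2],0]-np.r_[s["position"][:2],0])/25, "cav",M.T@(np.r_[r[:2],0]-np.r_[s["position"][:2],0])/25)
```

```text
yaw -3.0212384567222355
cavity@40 [ 615.11 -169.26   43.45] 0.5158775571840833 ext [ 571.62 -213.95] [ 658.63 -124.63]
cavity@34 [ 619.17 -168.98   44.23] 0.5251178691684316 ext [ 574.9  -214.47] [ 663.47 -123.55]
blank [ 472.22 -186.83   43.33] 0.2687879647326199 ext [ 428.61 -230.93] [ 515.52 -143.14]
(223, 150) [ 420.49 -275.77   40.  ]
(590, 152) [375.81  85.46  40.  ]
(233, 275) [ 551.64 -260.89   40.  ]
(567, 273) [506.01 107.19  40.  ]
rel tool(25): blank [ 0.02 -0.51 -0.  ] cav [-5.9 -0.5  0. ]
```

Emit:
send_rows([
  {"offset":[0.4,-0.1,0.5],"angular":[0,0,0],"jaw":0.6},
  {"offset":[0.4,-0.1,0.5],"angular":[0,0,0],"jaw":0.6},
  {"offset":[0.4,-0.1,0.5],"angular":[0,0,0],"jaw":0.6},
  {"offset":[0.4,-0.1,0.5],"angular":[0,0,0],"jaw":0.6},
  {"offset":[0.4,-0.1,0.5],"angular":[0,0,0],"jaw":0.6},
  {"offset":[0.2,0,0.5],"angular":[0,0,0],"jaw":0.6},
  {"offset":[0.2,0,0.5],"angular":[0,0,0],"jaw":0.6},
  {"offset":[0.2,0,0.5],"angular":[0,0,0],"jaw":0.6},
  {"offset":[0,0,0.5],"angular":[0,0,0],"jaw":0.6},
  {"offset":[0,0,0.5],"angular":[0,0,0],"jaw":0.6},
])

```text
clock: 16.73
position: [408.1, -194.6, 107.2]
ee_rot: [-0.188, 3.135, -0.0]
wrist_force: [-0.5, -0.6, -1.1]
width: 51.1
grip_force: 0.0
```

Emit:
send_rows([
  {"offset":[0,0,0.4],"angular":[0,0,0],"jaw":0.6},
  {"offset":[0,0,0.4],"angular":[0,0,0],"jaw":0.6},
  {"offset":[0,0,0.4],"angular":[0,0,0],"jaw":0.6},
  {"offset":[0,0,0.4],"angular":[0,0,0],"jaw":0.6},
  {"offset":[0,0,0.4],"angular":[0,0,0],"jaw":0.6},
  {"offset":[0,0,0.4],"angular":[0,0,0],"jaw":0.6},
  {"offset":[0,0,0.2],"angular":[0,0,0],"jaw":0.6},
  {"offset":[0,0,0],"angular":[0,0,0],"jaw":0.6},
  {"offset":[0,0,0],"angular":[0,0,0],"jaw":0.6},
  {"offset":[0,0,0],"angular":[0,0,0],"jaw":0.6},
])

```text
clock: 17.57
position: [408.5, -195.1, 43.0]
ee_rot: [-0.188, 3.135, -0.001]
wrist_force: [-0.5, -0.6, 0.0]
width: 51.1
grip_force: 0.0
```

Emit:
send_rows([
  {"offset":[0,0,0.11],"angular":[0,0,0],"jaw":0.6},
  {"offset":[-0.2,0,0],"angular":[0,0,0],"jaw":0.6},
  {"offset":[-0.2,0,0],"angular":[0,0,0],"jaw":0.6},
  {"offset":[-0.1,0,0],"angular":[0,0,0],"jaw":0.6},
  {"offset":[-0.1,0,0],"angular":[0,0,0],"jaw":0.6},
  {"offset":[-0.1,0,0],"angular":[0,0,0],"jaw":0.6},
  {"offset":[-0.1,0,0],"angular":[0,0,0],"jaw":0.6},
  {"offset":[-0.1,0,0],"angular":[0,0,0],"jaw":0.6},
  {"offset":[-0.1,0,0],"angular":[0,0,0],"jaw":0.6},
  {"offset":[-0.1,0,0],"angular":[0,0,0],"jaw":0.6},
])

```text
clock: 18.4
position: [435.7, -191.5, 39.8]
ee_rot: [0.188, -3.136, -0.0]
wrist_force: [-0.3, -0.0, 0.5]
width: 51.1
grip_force: 0.3
```

Emit:
send_rows([
  {"offset":[-0.1,0,0],"angular":[0,0,0],"jaw":0.6},
  {"offset":[-0.15,0,0],"angular":[0,0,0],"jaw":0.6},
  {"offset":[-0.2,0,0],"angular":[0,0,0],"jaw":0.6},
  {"offset":[-0.25,0,0],"angular":[0,0,0],"jaw":0.6},
  {"offset":[-0.3,0,0],"angular":[0,0,0],"jaw":0.6},
  {"offset":[-0.3,0,0],"angular":[0,0,0],"jaw":0.6},
  {"offset":[-0.3,0,0],"angular":[0,0,0],"jaw":0.6},
  {"offset":[-0.3,0,0],"angular":[0,0,0],"jaw":0.6},
  {"offset":[-0.3,0,0],"angular":[0,0,0],"jaw":0.6},
  {"offset":[-0.3,0,0],"angular":[0,0,0],"jaw":0.6},
])

```text
clock: 19.23
position: [498.4, -184.0, 39.7]
ee_rot: [-0.188, 3.136, 0.0]
wrist_force: [-0.5, -0.1, 0.2]
width: 51.4
grip_force: 0.3
```

Emit:
send_rows([
  {"offset":[-0.3,0,0],"angular":[0,0,0],"jaw":0.6},
  {"offset":[-0.3,0,0],"angular":[0,0,0],"jaw":0.6},
  {"offset":[-0.3,0,0],"angular":[0,0,0],"jaw":0.6},
  {"offset":[-0.25,0,0],"angular":[0,0,0],"jaw":0.6},
  {"offset":[-0.2,0,0],"angular":[0,0,0],"jaw":0.6},
  {"offset":[-0.2,0,0],"angular":[0,0,0],"jaw":0.6},
  {"offset":[-0.15,0,0],"angular":[0,0,0],"jaw":0.6},
  {"offset":[-0.15,0,0],"angular":[0,0,0],"jaw":0.6},
  {"offset":[-0.1,0,0],"angular":[0,0,0],"jaw":0.6},
  {"offset":[-0.1,0,0],"angular":[0,0,0],"jaw":0.6},
])

```text
clock: 20.07
position: [548.6, -178.0, 39.8]
ee_rot: [0.188, -3.136, -0.0]
wrist_force: [-1.2, -0.3, 0.7]
width: 50.9
grip_force: 0.3
```

Run:
```python
from h import *
s=robot.sense();print(s["clock"],s["position"],s["wrist_force"])
P={}
for c in("wrist","side","scene"):
  P[c],im=shot(c,c+"5")
  for l in ("blank","handle"):
    for q in spotter.pinpoint(c,l)[:1]: print(c,l,np.array(q["position"]),q["confidence"],atz(P[c],q["position"],40 if l=="blank" else 86))
a=cv2.imread("pics/wrist5.png");b=cv2.resize(cv2.imread("pics/side5.png")[190:310,300:460],(640,480),interpolation=3)
cv2.imwrite("pics/m5.png",cv2.resize(np.hstack([a,b]),(800,300)))
```

```text
20.0667 [ 548.5945029  -177.97302879   39.7527358 ] [-1.15745469 -0.28729841  0.66747354]
wrist blank [319.4 385.8] 0.78 [ 593.50939851 -173.68737287   40.        ]
wrist handle [562.3 421.2] 0.74 [560.65701398 -82.07341477  86.        ]
side blank [386.9 252.7] 0.72 [ 617.11793253 -168.75671717   40.        ]
side handle [352.6 237.6] 0.7 [567.46090629 -85.69052308  86.        ]
scene blank [291.2 304.9] 0.81 [ 593.96215147 -163.53663601   40.        ]
scene handle [315.1 274.6] 0.62 [567.80279461 -71.20128901  86.        ]
```

View pics/m5.png

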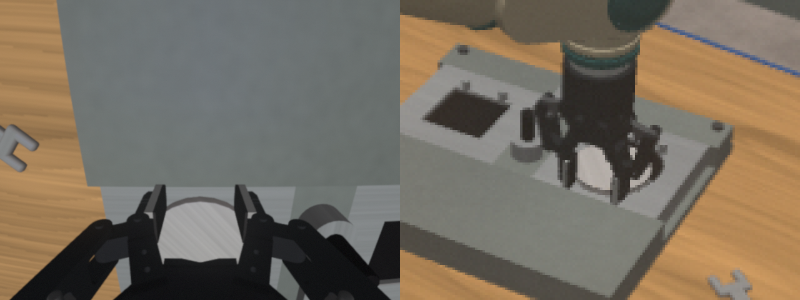

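The blank is still cradled behind the cavity, about 22 mm to go by the wrist and scene views; the handle is clear of the fingers. I continue slowly.

Emit:
send_rows([
  {"offset":[-0.06,0,0],"angular":[0,0,0],"jaw":0.6},
  {"offset":[-0.06,0,0],"angular":[0,0,0],"jaw":0.6},
  {"offset":[-0.06,0,0],"angular":[0,0,0],"jaw":0.6},
  {"offset":[-0.06,0,0],"angular":[0,0,0],"jaw":0.6},
  {"offset":[-0.06,0,0],"angular":[0,0,0],"jaw":0.6},
  {"offset":[-0.06,0,0],"angular":[0,0,0],"jaw":0.6},
  {"offset":[-0.06,0,0],"angular":[0,0,0],"jaw":0.6},
  {"offset":[-0.06,0,0],"angular":[0,0,0],"jaw":0.6},
  {"offset":[-0.06,0,0],"angular":[0,0,0],"jaw":0.6},
  {"offset":[-0.06,0,0],"angular":[0,0,0],"jaw":0.6},
])

```text
clock: 21.35
position: [563.5, -176.1, 39.7]
ee_rot: [-0.188, 3.136, 0.0]
wrist_force: [0.1, -0.3, -0.5]
width: 51.4
grip_force: 0.2
```

Emit:
send_rows([
  {"offset":[-0.03,0,0],"angular":[0,0,0],"jaw":0.6},
  {"offset":[-0.03,0,0],"angular":[0,0,0],"jaw":0.6},
  {"offset":[-0.03,0,0],"angular":[0,0,0],"jaw":0.6},
  {"offset":[-0.03,0,0],"angular":[0,0,0],"jaw":0.6},
  {"offset":[0,0,0],"angular":[0,0,0],"jaw":0.6},
  {"offset":[0,0,0],"angular":[0,0,0],"jaw":0.6},
  {"offset":[0,0,0],"angular":[0,0,0],"jaw":0.6},
  {"offset":[0,0,0],"angular":[0,0,0],"jaw":0.6},
  {"offset":[0,0,0],"angular":[0,0,0],"jaw":0.6},
  {"offset":[0,0,0],"angular":[0,0,0],"jaw":0.6},
])

```text
clock: 22.18
position: [566.3, -175.8, 39.8]
ee_rot: [-0.188, 3.136, 0.0]
wrist_force: [-0.0, 0.6, 0.9]
width: 51.1
grip_force: 0.1
```

Run:
```python
from h import *
s=robot.sense();print(s["clock"],s["position"],s["wrist_force"],s["grip_force"])
p,im=shot("wrist","w6");shot("side","s6")
a=cv2.imread("pics/w6.png")[280:440,220:420];b=cv2.imread("pics/side5.png");b=cv2.imread("pics/s6.png")[215:290,340:434]
cv2.imwrite("pics/m6.png",np.hstack([cv2.resize(a,(400,320),interpolation=3),cv2.resize(b,(400,320),interpolation=3)]))
```

```text
22.1833 [ 566.30906262 -175.84985485   39.82165272] [-1.88741546e-05  5.86037269e-01  9.45017853e-01] 0.05959316098596901
```

View pics/m6.png

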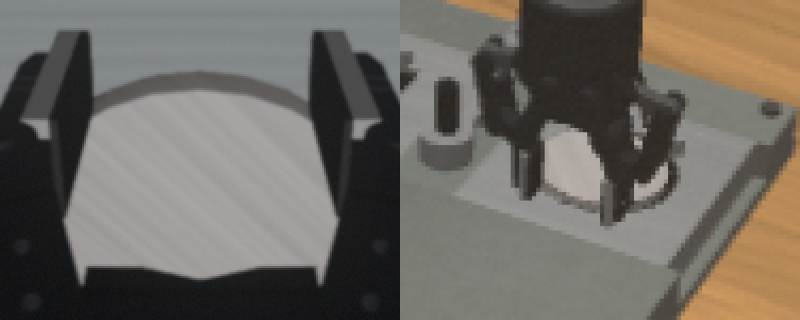

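Still on the rim, tilted: the rear side wall shows at the top of the crop. I continue in fine steps.

Emit:
send_rows([
  {"offset":[-0.02,0,0],"angular":[0,0,0],"jaw":0.6},
  {"offset":[0,0,0],"angular":[0,0,0],"jaw":0.6},
  {"offset":[-0.02,0,0],"angular":[0,0,0],"jaw":0.6},
  {"offset":[0,0,0],"angular":[0,0,0],"jaw":0.6},
  {"offset":[-0.02,0,0],"angular":[0,0,0],"jaw":0.6},
  {"offset":[0,0,0],"angular":[0,0,0],"jaw":0.6},
  {"offset":[-0.02,0,0],"angular":[0,0,0],"jaw":0.6},
  {"offset":[0,0,0],"angular":[0,0,0],"jaw":0.6},
  {"offset":[0,0,0],"angular":[0,0,0],"jaw":0.6},
  {"offset":[0,0,0],"angular":[0,0,0],"jaw":0.6},
])

```text
clock: 23.12
position: [568.3, -175.6, 39.8]
ee_rot: [-0.188, 3.136, 0.0]
wrist_force: [0.6, -0.4, -0.8]
width: 51.4
grip_force: 0.1
```

Emit:
send_rows([
  {"offset":[-0.02,0,0],"angular":[0,0,0],"jaw":0.6},
  {"offset":[0,0,0],"angular":[0,0,0],"jaw":0.6},
  {"offset":[-0.02,0,0],"angular":[0,0,0],"jaw":0.6},
  {"offset":[0,0,0],"angular":[0,0,0],"jaw":0.6},
  {"offset":[0,0,0],"angular":[0,0,0],"jaw":0.6},
  {"offset":[0,0,0],"angular":[0,0,0],"jaw":0.6},
  {"offset":[0,0,0],"angular":[0,0,0],"jaw":0.6},
  {"offset":[0,0,0],"angular":[0,0,0],"jaw":0.6},
  {"offset":[0,0,0],"angular":[0,0,0],"jaw":0.6},
  {"offset":[0,0,0],"angular":[0,0,0],"jaw":0.6},
])

```text
clock: 23.95
position: [569.3, -175.5, 39.8]
ee_rot: [-0.188, 3.136, 0.0]
wrist_force: [-0.3, -1.1, -0.8]
width: 51.2
grip_force: 0.1
```

Run:
```python
from h import *
s=robot.sense();print(s["clock"],s["position"],s["wrist_force"],s["grip_force"])
p,im=shot("wrist","w7");shot("side","s7")
a=cv2.imread("pics/w7.png")[280:440,220:420].astype(int);b=cv2.imread("pics/w6.png")[280:440,220:420].astype(int)
print("diff",np.abs(a-b).mean(), "center col old/new:",b[30:60,100].mean(1).round(),a[30:60,100].mean(1).round())
for q in spotter.pinpoint("wrist","blank")[:1]: print(q)
```

```text
23.95 [ 569.28377276 -175.50329918   39.80119299] [-0.29659691 -1.09591417 -0.79390853] 0.14999210718087852
diff 2.9976458333333333 center col old/new: [133. 133. 135. 133. 128. 109.  93.  89.  91.  93.  94.  95.  96. 100.
 115. 141. 160. 163. 162. 161. 160. 159. 157. 157. 158. 160. 161. 162.
 161. 162.] [130. 107.  69.  65.  80.  87.  88.  90.  92.  93.  95. 105. 128. 153.
 162. 164. 162. 161. 160. 159. 157. 157. 159. 161. 161. 161. 161. 162.
 161. 160.]
```

Emit:
send_rows([
  {"offset":[-0.02,0,0],"angular":[0,0,0],"jaw":0.6},
  {"offset":[0,0,0],"angular":[0,0,0],"jaw":0.6},
  {"offset":[-0.02,0,0],"angular":[0,0,0],"jaw":0.6},
  {"offset":[0,0,0],"angular":[0,0,0],"jaw":0.6},
  {"offset":[-0.02,0,0],"angular":[0,0,0],"jaw":0.6},
  {"offset":[0,0,0],"angular":[0,0,0],"jaw":0.6},
  {"offset":[0,0,0],"angular":[0,0,0],"jaw":0.6},
  {"offset":[0,0,0],"angular":[0,0,0],"jaw":0.6},
  {"offset":[0,0,0],"angular":[0,0,0],"jaw":0.6},
  {"offset":[0,0,0],"angular":[0,0,0],"jaw":0.6},
])

```text
clock: 24.93
position: [570.8, -175.3, 39.8]
ee_rot: [-0.188, 3.136, 0.0]
wrist_force: [0.1, -0.1, 0.1]
width: 51.3
grip_force: 0.0
```

Run:
```python
from h import *
s=robot.sense();print(s["clock"],s["position"],s["wrist_force"],s["grip_force"])
p,im=shot("wrist","w8");shot("side","s8")
a=im[280:440,220:420].astype(int)
print(a[20:60,100].mean(1).round())
b=cv2.imread("pics/s8.png")[215:290,340:434]
cv2.imwrite("pics/m8.png",np.hstack([cv2.resize(cv2.imread("pics/w8.png")[280:440,220:420],(400,320),interpolation=3),cv2.resize(b,(400,320),interpolation=3)]))
```

```text
24.9333 [ 570.75672544 -175.29128342   39.78147614] [ 0.126166   -0.11932113  0.05410302] 0.0
[133. 133. 133. 133. 135. 135. 135. 131. 119.  98.  89.  90.  96. 121.
 151. 162. 163. 162. 160. 160. 158. 158. 158. 159. 160. 162. 162. 162.
 163. 161. 160. 160. 160. 160. 160. 161. 161. 163. 164. 165.]
```

View pics/m8.png

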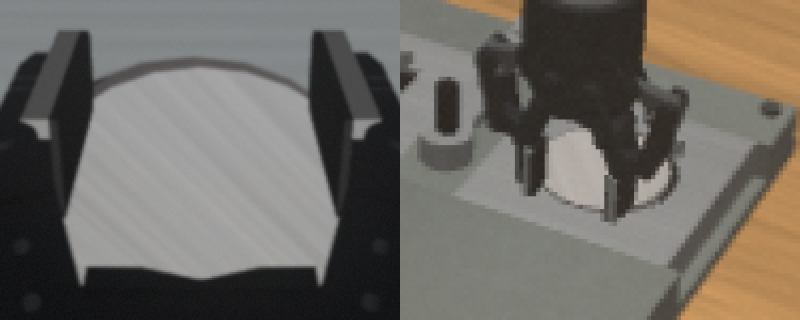

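The rear wall is now thin, the rim is uniform and contact force has gone to zero, so the blank has dropped in. I back off and rise, then check it and locate the handle.

Emit:
send_rows([
  {"offset":[0.15,0,0],"angular":[0,0,0],"jaw":0.6},
  {"offset":[0.3,0,-0.3],"angular":[0,0,0],"jaw":0.6},
  {"offset":[0.4,0,-0.6],"angular":[0,0,0],"jaw":0.6},
  {"offset":[0.5,0,-0.8],"angular":[0,0,0],"jaw":0.6},
  {"offset":[0.5,0,-0.8],"angular":[0,0,0],"jaw":0.6},
  {"offset":[0.4,0.6,-0.8],"angular":[0,0,0],"jaw":0.5},
  {"offset":[0.4,0.8,-0.8],"angular":[0,0,0],"jaw":0.5},
  {"offset":[0.4,0.8,-0.8],"angular":[0,0,0],"jaw":0.5},
  {"offset":[0.4,0.8,-0.8],"angular":[0,0,0],"jaw":0.5},
  {"offset":[0.2,0.8,-0.8],"angular":[0,0,0],"jaw":0.5},
])

```text
clock: 25.87
position: [467.5, -91.3, 203.2]
ee_rot: [-0.187, 3.136, -0.0]
wrist_force: [0.1, 0.6, 1.0]
width: 42.7
grip_force: 0.0
```

Run:
```python
from h import *
np.set_printoptions(precision=2,suppress=True)
s=robot.sense();print(s["clock"],s["position"],s["width"])
P={};O={}
for c in("wrist","side","scene"):
  P[c],im=shot(c,c+"9")
  for l,z in dict(blank=34,round_seat=34,handle=86,pad=45,pivot=45).items():
    for q in spotter.pinpoint(c,l)[:1]:
      print(c,l,np.array(q["position"]),round(q["confidence"],2),atz(P[c],q["position"],z))
      O.setdefault(l,[]).append((P[c],q["position"]))
for l in O:
  if len(O[l])>1: print(l,*tri(O[l]))
```

```text
25.8667 [467.47 -91.26 203.23] 42.72504038472735
wrist blank [232.4 342.7] 0.78 [ 617.87 -170.9    34.  ]
wrist handle [317.7 333.6] 0.64 [559.61 -83.28  86.  ]
wrist pad [318.6 313.2] 0.93 [563.03 -82.28  45.  ]
wrist pivot [322.4 414.6] 0.79 [696.5 -62.2  45. ]
side blank [389.  254.9] 0.64 [ 618.8  -174.97   34.  ]
side round_seat [388.  253.5] 0.88 [ 622.7  -169.27   34.  ]
side handle [352.8 241. ] 0.66 [554.57 -95.25  86.  ]
side pad [349.  253.8] 0.97 [545.51 -89.43  45.  ]
scene blank [297.2 309.7] 0.98 [ 612.53 -155.3    34.  ]
scene round_seat [293.6 314.1] 0.65 [ 619.18 -170.46   34.  ]
scene handle [313.  276.2] 0.73 [569.24 -78.78  86.  ]
scene pad [314.  281.8] 0.66 [565.5  -73.49  45.  ]
scene pivot [341.4 316.4] 0.68 [696.72 -64.99  45.  ]
blank [ 616.39 -167.37   37.25] [np.float64(2.9639495315347997), np.float64(8.58139335814886), np.float64(11.111071143325269)]
handle [566.51 -81.81  76.35] [np.float64(0.8445386988564749), np.float64(5.061402886065184), np.float64(5.788493446436476)]
pad [563.22 -77.52  35.83] [np.float64(6.247333467176486), np.float64(5.563494294063293), np.float64(6.570214383407652)]
pivot [696.54 -63.46  44.49] [np.float64(1.3323725531223478), np.float64(1.3323725531222967)]
round_seat [ 620.14 -170.84   36.2 ] [np.float64(0.10519001980977145), np.float64(0.10519001980971317)]
```

View pics/wrist9.png

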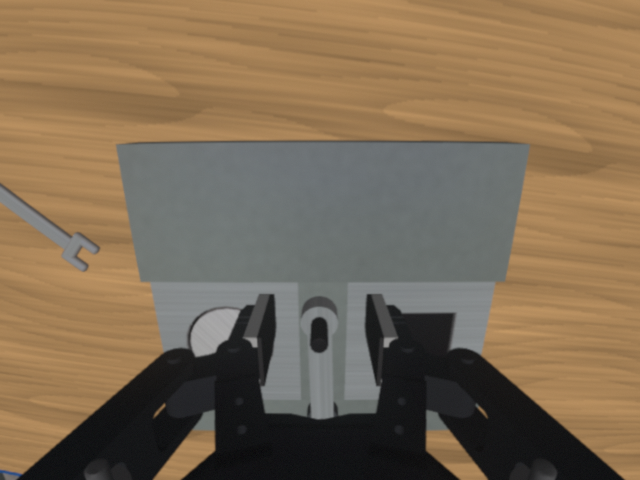

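The blank sits in the round cavity at (215,333). The handle is at (319,334), centred between the fingers. I go straight in and cage it.

Emit:
send_rows([
  {"offset":[-0.38,-0.01,0.1],"angular":[0,0,0],"jaw":0.5},
  {"offset":[-0.38,-0.01,0.1],"angular":[0,0,0],"jaw":0.5},
  {"offset":[-0.38,-0.01,0.1],"angular":[0,0,0],"jaw":0.5},
  {"offset":[-0.38,-0.01,0.1],"angular":[0,0,0],"jaw":0.5},
  {"offset":[-0.38,-0.01,0.1],"angular":[0,0,0],"jaw":0.5},
  {"offset":[-0.38,-0.01,0.1],"angular":[0,0,0],"jaw":0.5},
  {"offset":[-0.38,-0.01,0.1],"angular":[0,0,0],"jaw":0.5},
  {"offset":[-0.38,-0.01,0.1],"angular":[0,0,0],"jaw":0.5},
  {"offset":[-0.38,-0.01,0.1],"angular":[0,0,0],"jaw":0.5},
  {"offset":[-0.38,-0.01,0.1],"angular":[0,0,0],"jaw":0.5},
])

```text
clock: 27.6
position: [563.9, -82.9, 177.1]
ee_rot: [-0.188, 3.136, 0.0]
wrist_force: [1.0, -0.0, 0.6]
width: 42.9
grip_force: 0.0
```

Emit:
send_rows([
  {"offset":[0,0,0.5],"angular":[0,0,0],"jaw":0.5},
  {"offset":[0,0,0.5],"angular":[0,0,0],"jaw":0.5},
  {"offset":[0,0,0.5],"angular":[0,0,0],"jaw":0.5},
  {"offset":[0,0,0.5],"angular":[0,0,0],"jaw":0.5},
  {"offset":[0,0,0.5],"angular":[0,0,0],"jaw":0.5},
  {"offset":[0,0,0.5],"angular":[0,0,0],"jaw":0.5},
  {"offset":[0,0,0.5],"angular":[0,0,0],"jaw":0.5},
  {"offset":[0,0,0.5],"angular":[0,0,0],"jaw":0.5},
  {"offset":[0,0,0.2],"angular":[0,0,0],"jaw":0.5},
  {"offset":[0,0,0],"angular":[0,0,0],"jaw":0.5},
])

```text
clock: 28.43
position: [562.5, -82.9, 70.3]
ee_rot: [0.188, -3.133, -0.001]
wrist_force: [-0.2, -0.5, -0.5]
width: 42.5
grip_force: 0.0
```

Emit:
send_rows([
  {"offset":[0,0,0],"angular":[0,0,0],"jaw":0.4},
  {"offset":[0,0,0],"angular":[0,0,0],"jaw":0.27},
  {"offset":[0,0,0],"angular":[0,0,0],"jaw":0.27},
  {"offset":[0,0,0],"angular":[0,0,0],"jaw":0.27},
  {"offset":[0,0,0],"angular":[0,0,0],"jaw":0.27},
  {"offset":[0,0,0],"angular":[0,0,0],"jaw":0.27},
  {"offset":[0,0,0],"angular":[0,0,0],"jaw":0.27},
  {"offset":[0,0,0],"angular":[0,0,0],"jaw":0.27},
  {"offset":[0,0,0],"angular":[0,0,0],"jaw":0.27},
  {"offset":[0,0,0],"angular":[0,0,0],"jaw":0.27},
], grip_force=20)

```text
clock: 29.27
position: [563.4, -83.0, 72.3]
ee_rot: [-0.188, 3.136, 0.0]
wrist_force: [1.0, 0.2, -0.3]
width: 23.1
grip_force: 0.0
```

Run:
```python
from h import *
np.set_printoptions(precision=3,suppress=True)
s=robot.sense();print(s["clock"],s["position"],s["width"],s["wrist_force"],s["grip_force"])
# arc: handle centre = TCP now; rows of dth with equal tool turn fraction k
M=R.from_rotvec(s["ee_rot"]);pv=np.array([696,-62.]);yaw=.121
c=np.array(s["position"][:2]);n=20;k=.5
r0=c-pv;print("radius",np.hypot(*r0),"angle",np.arctan2(r0[1],r0[0])%(2*np.pi)-np.pi-yaw)
a0=np.arctan2(*r0[::-1])%(2*np.pi)-np.pi
for a1 in[.82+yaw]:
  th=np.linspace(a0,a1,n+1);P=pv-134.5*np.c_[np.cos(th),np.sin(th)]
  w=M.as_matrix();y0=np.arctan2(w[1,0],w[0,0])
  dt=(th[1]-th[0]);print("turn units/row",-k*dt/(np.pi/4),"end",P[-1])
  for i in range(n):
    ya=y0+k*dt*i;T=np.array([[np.cos(ya),np.sin(ya)],[-np.sin(-np.pi/2+0)*0+np.sin(ya),-np.cos(ya)]])
    print(i,T@(P[i+1]-P[i])/25)
```

```text
29.2667 [563.429 -83.03   72.27 ] 23.14310963106981 [ 0.982  0.192 -0.262] 0.0
radius 134.22839717698963 angle 0.03632000462025342
turn units/row -0.024945309013384084 end [ 616.782 -170.696]
0 [-0.012 -0.21 ]
1 [-0.016 -0.21 ]
2 [-0.02 -0.21]
3 [-0.024 -0.209]
4 [-0.029 -0.209]
5 [-0.033 -0.208]
6 [-0.037 -0.208]
7 [-0.041 -0.207]
8 [-0.045 -0.206]
9 [-0.049 -0.205]
10 [-0.053 -0.204]
11 [-0.057 -0.203]
12 [-0.061 -0.202]
13 [-0.065 -0.201]
14 [-0.069 -0.199]
15 [-0.073 -0.198]
16 [-0.076 -0.196]
17 [-0.08  -0.195]
18 [-0.084 -0.193]
19 [-0.088 -0.192]
```

Emit:
send_rows([
  {"offset":[-0.01,-0.21,0],"angular":[0,0,-0.025],"jaw":0.27},
  {"offset":[-0.015,-0.21,0],"angular":[0,0,-0.025],"jaw":0.27},
  {"offset":[-0.02,-0.21,0],"angular":[0,0,-0.025],"jaw":0.27},
  {"offset":[-0.025,-0.21,0],"angular":[0,0,-0.025],"jaw":0.27},
  {"offset":[-0.03,-0.21,0],"angular":[0,0,-0.025],"jaw":0.27},
  {"offset":[-0.035,-0.21,0],"angular":[0,0,-0.025],"jaw":0.27},
  {"offset":[-0.035,-0.21,0],"angular":[0,0,-0.025],"jaw":0.27},
  {"offset":[-0.04,-0.21,0],"angular":[0,0,-0.025],"jaw":0.27},
  {"offset":[-0.045,-0.205,0],"angular":[0,0,-0.025],"jaw":0.27},
  {"offset":[-0.05,-0.205,0],"angular":[0,0,-0.025],"jaw":0.27},
])

```text
clock: 30.1
position: [581.5, -132.4, 72.1]
ee_rot: [0.496, -3.102, -0.001]
wrist_force: [-0.3, 0.3, 0.3]
width: 23.1
grip_force: 0.5
```

Emit:
send_rows([
  {"offset":[-0.05,-0.205,0],"angular":[0,0,-0.025],"jaw":0.27},
  {"offset":[-0.055,-0.205,0],"angular":[0,0,-0.025],"jaw":0.27},
  {"offset":[-0.06,-0.2,0],"angular":[0,0,-0.025],"jaw":0.27},
  {"offset":[-0.065,-0.2,0],"angular":[0,0,-0.025],"jaw":0.27},
  {"offset":[-0.07,-0.2,0],"angular":[0,0,-0.025],"jaw":0.27},
  {"offset":[-0.075,-0.2,0],"angular":[0,0,-0.025],"jaw":0.27},
  {"offset":[-0.075,-0.195,0],"angular":[0,0,-0.025],"jaw":0.27},
  {"offset":[-0.08,-0.195,0],"angular":[0,0,-0.025],"jaw":0.27},
  {"offset":[0,0,0],"angular":[0,0,0],"jaw":0.27},
  {"offset":[0,0,0],"angular":[0,0,0],"jaw":0.27},
])

```text
clock: 30.93
position: [609.1, -164.6, 72.3]
ee_rot: [-0.736, 3.054, -0.0]
wrist_force: [-0.6, 0.5, 0.1]
width: 22.7
grip_force: 0.0
```

Emit:
send_rows([
  {"offset":[-0.04,-0.095,0],"angular":[0,0,-0.01],"jaw":0.27},
  {"offset":[-0.04,-0.095,0],"angular":[0,0,-0.01],"jaw":0.27},
  {"offset":[-0.04,-0.095,0],"angular":[0,0,-0.01],"jaw":0.27},
  {"offset":[-0.04,-0.095,0],"angular":[0,0,-0.01],"jaw":0.27},
  {"offset":[-0.02,-0.04,0],"angular":[0,0,0],"jaw":0.27},
  {"offset":[0,0,0],"angular":[0,0,0],"jaw":0.27},
  {"offset":[0,0,0],"angular":[0,0,0],"jaw":0.27},
  {"offset":[0,0,0],"angular":[0,0,0],"jaw":0.27},
  {"offset":[0,0,0],"angular":[0,0,0],"jaw":0.27},
  {"offset":[0,0,0],"angular":[0,0,0],"jaw":0.27},
])

```text
clock: 31.77
position: [617.7, -171.5, 72.3]
ee_rot: [-0.784, 3.042, -0.0]
wrist_force: [0.3, 0.0, -0.5]
width: 23.0
grip_force: 0.0
```

Run:
```python
from h import *
np.set_printoptions(precision=2,suppress=True)
s=robot.sense();print(s["clock"],s["position"],s["width"],s["wrist_force"],s["grip_force"])
O={}
for c in("side","scene"):
  p,im=shot(c,c+"10")
  for l,z in dict(handle=86,pad=45).items():
    for q in spotter.pinpoint(c,l)[:1]:
      print(c,l,np.array(q["position"]),round(q["confidence"],2),atz(p,q["position"],z))
```

```text
31.7667 [ 617.71 -171.49   72.34] 23.028354213915378 [ 0.32  0.04 -0.49] 0.0
side handle [388.7 241.1] 0.61 [ 611.63 -175.29   86.  ]
side pad [386.5 253.2] 0.79 [ 608.71 -172.38   45.  ]
scene handle [294.9 304.5] 0.83 [ 619.8  -164.76   86.  ]
scene pad [291.6 311.6] 0.65 [ 614.78 -173.79   45.  ]
```

Emit:
send_rows([
  {"offset":[-0.02,-0.04,0],"angular":[0,0,0],"jaw":0.27},
  {"offset":[-0.02,-0.04,0],"angular":[0,0,0],"jaw":0.27},
  {"offset":[0,0,0],"angular":[0,0,0],"jaw":0.27},
  {"offset":[0,0,0],"angular":[0,0,0],"jaw":0.27},
  {"offset":[0,0,0],"angular":[0,0,0],"jaw":0.27},
  {"offset":[0,0,0],"angular":[0,0,0],"jaw":0.27},
  {"offset":[0,0,0],"angular":[0,0,0],"jaw":0.27},
  {"offset":[0,0,0],"angular":[0,0,0],"jaw":0.27},
  {"offset":[0,0,0],"angular":[0,0,0],"jaw":0.27},
  {"offset":[0,0,0],"angular":[0,0,0],"jaw":0.27},
])

```text
clock: 32.9
position: [619.6, -172.8, 72.3]
ee_rot: [-0.784, 3.042, 0.0]
wrist_force: [-0.1, -0.8, 0.7]
width: 23.2
grip_force: 0.0
```

Emit:
send_rows([
  {"offset":[0,0,0],"angular":[0,0,0],"jaw":0.5},
  {"offset":[0,0.1,0],"angular":[0,0,0],"jaw":0.5},
  {"offset":[0,0,0],"angular":[0,0,0],"jaw":0.5},
  {"offset":[0,0,0],"angular":[0,0,0],"jaw":0.5},
  {"offset":[0,0,0],"angular":[0,0,0],"jaw":0.5},
  {"offset":[0,0,-0.4],"angular":[0,0,0],"jaw":0.5},
  {"offset":[0,0,-0.6],"angular":[0,0,0],"jaw":0.5},
  {"offset":[0,0,-0.8],"angular":[0,0,0],"jaw":0.5},
  {"offset":[0,0,-0.8],"angular":[0,0,0],"jaw":0.5},
  {"offset":[0,0,-0.8],"angular":[0,0,0],"jaw":0.5},
])

```text
clock: 33.73
position: [618.3, -170.6, 159.1]
ee_rot: [-0.784, 3.042, -0.0]
wrist_force: [-0.1, -0.2, -0.1]
width: 43.1
grip_force: 0.0
```

Emit:
send_rows([
  {"offset":[0.6,0,-0.4],"angular":[0,0,0],"jaw":0.5},
  {"offset":[0.6,0,-0.4],"angular":[0,0,0],"jaw":0.5},
  {"offset":[0.6,0,-0.4],"angular":[0,0,0],"jaw":0.5},
  {"offset":[0.6,0,-0.4],"angular":[0,0,0],"jaw":0.5},
  {"offset":[0.6,0,-0.4],"angular":[0,0,0],"jaw":0.5},
  {"offset":[0.6,0,-0.4],"angular":[0,0,0],"jaw":0.5},
  {"offset":[0.6,0,-0.4],"angular":[0,0,0],"jaw":0.5},
  {"offset":[0,0,0],"angular":[0,0,0],"jaw":0.5},
  {"offset":[0,0,0],"angular":[0,0,0],"jaw":0.5},
  {"offset":[0,0,0],"angular":[0,0,0],"jaw":0.5},
])

```text
clock: 34.57
position: [526.7, -221.1, 227.2]
ee_rot: [-0.784, 3.042, 0.0]
wrist_force: [-0.4, -0.0, -0.4]
width: 42.7
grip_force: 0.0
```

Run:
```python
from h import *
np.set_printoptions(precision=2,suppress=True)
s=robot.sense();print(s["clock"],s["position"],s["width"],s["wrist_force"])
for c in("wrist","side","scene"):
  p,im=shot(c,c+"11")
  for l,z in dict(handle=86,pad=45,blank=34,round_seat=34).items():
    for q in spotter.pinpoint(c,l)[:1]:
      print(c,l,np.array(q["position"]),round(q["confidence"],2),atz(p,q["position"],z))
```

```text
34.5667 [ 526.69 -221.05  227.17] 42.70429460103391 [-0.37 -0.02 -0.36]
wrist handle [322.  327.7] 0.81 [ 615.   -170.63   86.  ]
wrist pad [320.7 308.2] 0.6 [ 617.41 -170.67   45.  ]
wrist blank [321.6 301.8] 0.74 [ 615.36 -170.63   34.  ]
wrist round_seat [369.5 393.8] 0.25 [700.89 -54.54  34.  ]
side handle [388.9 239.6] 0.95 [ 617.95 -172.03   86.  ]
side pad [387.8 252. ] 0.8 [ 615.55 -172.39   45.  ]
side blank [388.2 255.1] 0.87 [ 616.7  -173.64   34.  ]
side round_seat [383.9 255.6] 0.68 [ 607.7  -165.11   34.  ]
scene handle [296.3 305.7] 0.86 [ 624.83 -163.33   86.  ]
scene pad [293.6 311.9] 0.94 [ 618.37 -169.56   45.  ]
scene blank [294.3 311.2] 0.62 [ 612.45 -164.43   34.  ]
scene round_seat [294.3 317.5] 0.75 [ 629.15 -173.91   34.  ]
```

View pics/wrist11.png

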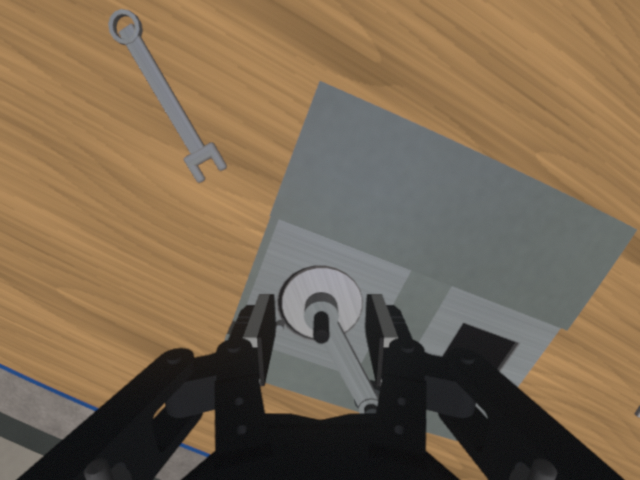

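The blank is seated flat at (321,303) with an even rim gap. The pad at (320,305) stands centred over it, and the gripper is clear. Handing in.

```bash
python3 -c "
from rig import robot
print(robot.finish_job())"
```

```text
the job is handed in; nothing more can be done
None
```

The job is handed in, and no verdict came back. In the last pictures the round blank lies flat in the round cavity with the hold-down pad centred over it. The square blank, wrench and jar were never touched, and the robot was clear of everything at about 35 s of the 69 s allowed.

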